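# Clamp the gear and raise the camera mast to its second stop

### The job

The printed gear has been loaded in its nest for inspection: fold the forked clamp fully down onto it. Then take the head of the camera mast behind it by its grip block, squeezing in the side button to free the catch, and pull it up past the first stop to the second, so that both sections are fully out; finish while still holding it up there, because it sinks if let go. Leave the gear seated and the other things where they are.

Things in the scene. Friction and masses are not known exactly. Their poses are not given: they have to be found in the camera images.
- nest: Fixed aluminium plate 100 x 140 x 10 mm with a shallow grey ring (55 mm outside, rim 15 mm above the worktop) at its centre that holds the gear. Origin: centre of its underside, on the worktop; x and y along its short and long side, z up. Its clamp hinges at its +y end.
- clamp (a joint): Hinge (rad) of the forked steel clamp: 0 = down, its two rubber pads on the gear; grows as it is lifted (0.9 to 1.3 at the start). Stiff: it stays where it is left; about 1 N across the paddle moves it. Lifted, the arm points up, leaning to the nest's -y side; push the paddle from its hinge (+y) side over toward -y and down.
- clamp_hinge (a point): Point on the clamp's hinge axis, fixed to the nest at (0, +55, +28) mm of it; the axis runs along the nest's x.
- clamp_paddle (a point): Centre of the outer (upper when closed) face of the black paddle at the clamp's free end, 34 mm along the hinge axis, 22 mm along the arm and 10 mm thick; it lies 115 mm from the hinge axis along the arm and 5 mm above the arm's middle plane. Its own z axis is the outward normal of that face, its -y axis points along the arm away from the hinge.
- gear: Loose printed spur gear, 41 mm across, 10 mm thick with a hub to 14 mm, lying in the nest's ring. Origin: centre of its underside, which is 10 mm above the worktop and on the nest's centre axis (2 to 3 mm play).
- camera_grip: Head of the upright camera mast: a black block 34 (x) x 30 (y) x 54 (z) mm, a small white camera on its -x side (26 mm wide, reaching 65 mm out in -x, lower than the block's top). Origin: centre of the block, 144 mm above the worktop with the mast closed; z up. It is grasped across y, from above.
- button_face (a point): Centre of the face of the round side button (18 mm across), which stands 6 mm proud in the middle of the block's +y face, level with the block's centre. Pinching the block across y at this height presses it.
- keeper_top (a point): Top of the fixed steel keeper post of the catch, under the block's +y side, 113 mm above the worktop and 26 mm from the mast's axis: keep fingertips above it.
- release_button (a joint): Travel (m) of the side button: 0 = out, 0.006 = flush with the block; spring 1.5 to 4.5 N. Closed, a catch holds the mast down until the button is in by more than 3 mm; once the mast has risen 5 mm the catch no longer acts. If the head is let go from above, it comes to rest on the catch about 9 mm up.
- mast_upper (a joint): Upper section of the telescope (m): 0 = in, 0.060 = out to its end. It comes out first, with a pull of about 3 to 4 N: its end is the first stop.
- mast_lower (a joint): Lower section (m): 0 = in, 0.060 = out to its end. It comes out after the upper one, with a pull of about 7 to 8 N; with both at 0.060 the mast is at its second stop and the head 120 mm above its closed height. Weight and springs draw both sections back in if the head is let go.
- jar: Bystander: small lidded jar, 45 mm wide, 43 mm high. Origin: centre of its underside. Leave it where it is.
- cap: Bystander: black ribbed cap lying flat, 42 mm wide, 14 mm high. Origin: centre of its underside. Leave it where it is.
- marker: Bystander: black marker lying down, 128 mm long along its y axis, 14 mm thick. Origin: centre of its underside. Leave it where it is.
- stem_knob: Bystander: small black clamp knob, 35 mm wide, 33 mm high. Origin: centre of its underside. Leave it where it is.
- cutters: Bystander: flush cutters lying flat, about 96 x 61 x 12 mm. Origin: centre of its underside. Leave it where it is.
- glue: Bystander: glue stick standing, 27 mm wide, 93 mm high. Origin: centre of its underside. Leave it where it is.

How it is judged:
By the outcome, as a careful person would: the job done as asked, in the order asked, and still so for the second after the job is handed in, while the arm keeps its last pose, push and grip.
It also fails if it takes over 51 s, if anything falls off the work surface, if the arm or the gripper's body presses on something with over 40 N, if the wrist force passes 120 N, or if a joint passes its speed limit or range.

### The arm

A 6-joint arm with a two-finger parallel gripper is mounted at the origin on a cart in front of the work surface, level with it; the furniture and walls round the work are solid. World frame = base frame: x ahead of the robot, y to its left, z up, the work surface at z = 0. Lengths are in m, angles in rad, forces in N, time in s.
With the tool pointing down it reaches from about 0.25 to 0.85 m from the base axis. Payload 12.5 kg.
Tool frame: the origin (TCP) lies midway between the tips of the shut fingers; the grasp point (between the pads) lies 19 mm behind it; z points along the fingers, y is the line along which they close (so a half turn about z gives the same grasp; the last joint's range is limited). The gripper opens to 93 mm and grips with 3 to 60 N. Pads are 15 mm wide; open, the fingers measure 128 mm over their backs; the gripper's body (75 mm by 188 mm) begins 65 mm behind the grasp point.
Start: joints at [-1.219, 0.351, 1.652, -0, 1.139, -0.085], TCP at [0.233, -0.498, 0.219] pointing down, gripper open.
Joint ranges: [-2.75, 2.75], [-0.79, 2.1], [0.01, 2.65], [-1.57, 4.71], [0.07, 3.14], [-2.87, 2.87]. Speed limits (rad/s): [2.22, 2.22, 2.79, 3.14, 3.14, 3.14].

### API

Orientations are given as a rotation vector (axis times angle).
In Python, from rig import manip gives the robot as it stands. The module is installed in compiled form; this text tells all that it offers.
- The arm moves only by the shell command python3 -m jog 'ROWS'. ROWS is a JSON object of lists of equal length, an entry for each row: "hand": the closure, from -1 (fully open) to 1 (shut); "dp": the shift along the tool's x, y, z in units of 0.8 m (1.0 is 0.8 m), a list of three; "spin": the turn about the tool's z in units of 360 degrees (1.0 is 360 degrees). A call has 1 to 20 rows; each row is the pose to reach, as a shift and turn from the pose commanded when the call began, along the tool's axes at that moment, turning the shorter way round; what a row does not reach only later rows make up. A row lasts 1/12 s, in which the tool goes at most 41.7 mm and 7.16 degrees, less where a joint would pass 70% of its speed; a pose out of reach is approached as far as the arm can. A call with a number of a shift or a turn outside -1 to 1 is refused whole. A call with a gripper value outside its range is refused whole. The fingers move at their own pace and stop on an object; the grip force is fixed at half the most. Time passes only in rows, so rows that repeat a pose let the fingers close. It gives the time, the measured TCP pose, the force, the opening and the grip force at its end, in the units of the state.
- manip.get_state(): the state, without advancing time (a new reading comes with each control period).
- manip.camera(name): name is "scene" or "top" or "wrist"; returns (picture, depth): 384x512x3 uint8, red, green, blue; 384x512 float32, m along the optical axis (not along the pixel's ray), 0 where there is no reading.
- manip.camera_params(name): a dict with "fov_y" (degrees; the focal length in pixels is half the picture's height over the tangent of half this angle, whatever the lens; pixels are square), "cx", "cy" (the principal point, pixels), "distortion" ([k1, k2, p1, p2, k3] as OpenCV has them; the pictures are not rectified), "view" (4x4, takes a point from world to camera coordinates). Camera axes: x right, y up, looking along -z (the intrinsics and any distortion apply to the point x, -y, -z); pixel columns grow to the right and rows downward; lengths in m; the calibration is good to about 2 mm. A picture is of the moment at which its call begins: read the wrist's pose just before it. camera_params takes no time and is no camera call; for the wrist camera it gives the pose at the moment of the call.
- manip.job_done(): hands the job in; it is judged then, once.
The state is a dict: "time_s": time; "joint_positions": joint angles; "joint_vel": joint speeds; "joint_efforts": joint torques, N m; "tcp_pos": TCP position; "orientation": TCP orientation; "ft_force": force on the tool from outside, world axes, zero at the start; "torque": the same for the moment, N m; "width": finger opening in m; "finger_force": force on a finger pad.
Only numpy, scipy, OpenCV 4.12 (cv2) and the standard library are available. Lean on these libraries where they do the work, as an engineer would, in place of code of your own. Each camera call takes 0.05 s, during which the arm holds its last target. There are 200 camera calls.

## Working session

There is one attempt and no reset: what is moved stays moved. The work goes in short steps, Python scripts to look and compute and a shell command to move; the robot and the scene stay as the last step left them, time stands still between calls to the robot, and variables do not carry over. Pictures are saved under pics/ and viewed, at most 10 in all, crops included, and the job is handed in when it is done.

```bash
mkdir -p pics; cat > h.py <<'E'
import numpy as np, cv2
from rig import manip
from scipy.spatial.transform import Rotation as R
def snap(n,f):
    P=manip.camera_params(n); im,d=manip.camera(n); np.savez(f'pics/{f}.npz',im=im,d=d,view=P['view'],fov=P['fov_y'],c=[P['cx'],P['cy']],dist=P['distortion'])
    cv2.imwrite(f'pics/{f}.png',im[:,:,::-1]); return load(f)
def load(f):
    z=np.load(f'pics/{f}.npz'); return {k:z[k] for k in z.files}
def K(z):
    f=192/np.tan(np.radians(float(z['fov']))/2); return np.array([[f,0,z['c'][0]],[0,f,z['c'][1]],[0,0,1.]])
def ray(z,uv):
    p=cv2.undistortPoints(np.array(uv,float).reshape(-1,1,2),K(z),z['dist']).reshape(-1,2)
    c=np.c_[p[:,0],-p[:,1],-np.ones(len(p))]; V=z['view']; Rt=V[:3,:3].T
    return -Rt@V[:3,3], c@V[:3,:3]   # origin, dirs (per unit depth)
def plane(z,uv,h):
    o,d=ray(z,uv); return o+d*((h-o[2])/d[:,2])[:,None]
def dep(z,uv):
    o,d=ray(z,uv); u=np.array(uv).reshape(-1,2).round().astype(int); return o+d*z['d'][u[:,1],u[:,0]][:,None]
def cloud(z):
    v,u=np.mgrid[0:384,0:512]; uv=np.c_[u.ravel(),v.ravel()]; P=dep(z,uv).reshape(384,512,3); P[z['d']==0]=np.nan; return P
def proj(z,X):
    V=z['view']; c=np.array(X).reshape(-1,3)@V[:3,:3].T+V[:3,3]; c=c*[1,-1,-1]
    return cv2.projectPoints(c,np.zeros(3),np.zeros(3),K(z),z['dist'])[0].reshape(-1,2)
E
python3 - <<'E'
from h import *
for n in('scene','top'):
    z=snap(n,n+'0'); print(n,z['dist'],float(z['fov']),ray(z,[[256,192]]))
print(manip.get_state())
a=np.hstack([cv2.imread('pics/scene0.png'),cv2.imread('pics/top0.png')]); 
E
```

```text
scene [-0.08579484  0.          0.          0.          0.        ] 51.91834645923333 (array([0.05480268, 0.93341149, 0.55104224]), array([[ 0.37352353, -0.84844908, -0.37502074]]))
top [0.00083925 0.         0.         0.         0.        ] 50.582269001263406 (array([ 0.36041248, -0.07659073,  1.52281573]), array([[ 0.09043294,  0.01757915, -0.99586802]]))
{'time_s': 0.1, 'joint_positions': array([-1.21861547e+00,  3.51154933e-01,  1.65237534e+00,  6.57268421e-06,
        1.13906593e+00, -8.46028677e-02]), 'joint_vel': array([ 0.00182021, -0.00215462, -0.00242149,  0.00073618, -0.00043465,
        0.00038472]), 'joint_efforts': array([ 4.88508285e-04, -4.98029387e+01, -2.85702395e+01,  6.99601835e-02,
        2.39382370e-02, -6.12111330e-05]), 'tcp_pos': array([ 0.23258153, -0.49806296,  0.21816448]), 'orientation': array([-3.06600002e+00, -6.80437476e-01,  2.00916275e-04]), 'ft_force': array([-0.59955525, -0.63236218, -0.32931995]), 'torque': array([-0.04147621,  0.0162561 ,  0.02784725]), 'finger_force': 0.0, 'width': 0.0931462457078409}
```

View pics/scene0.png

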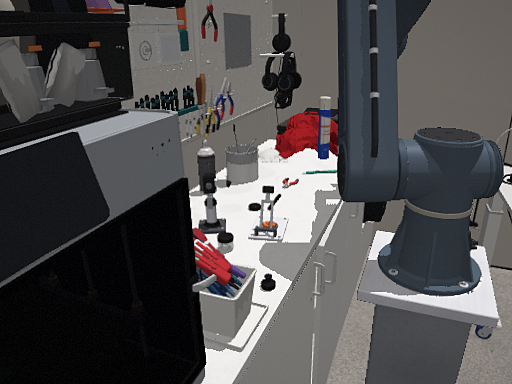

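View pics/top0.png

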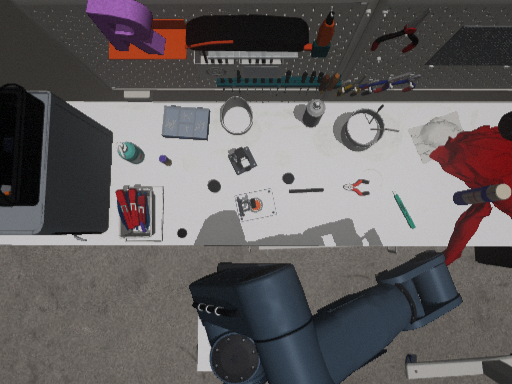

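The scene view shows the mast at about (210,210) and the nest with its raised clamp at about (268,215). In the top view the nest is at (256,205), the mast head at (242,158), jar and cap at (214,186) and (288,178), and the marker at (306,190). I'll zoom in next.

```bash
python3 - <<'E'
from h import *
t=load('top0');s=load('scene0')
print(plane(t,[[235,193],[272,188],[277,217],[239,223]],.01).round(3))
print(dep(t,[[256,205],[242,158],[214,186],[288,178],[306,190]]).round(3))
P=cloud(t); m=(P[...,2]>.12)&(P[...,2]<.3)&(P[...,0]>.3)&(P[...,0]<.75)&(abs(P[...,1])<.25); print(P[m].mean(0),m.sum())
v,u=np.where(m); print(u.min(),u.max(),v.min(),v.max())
for i in range(0,m.sum(),max(1,m.sum()//25)): print((u[i],v[i]),P[v[i],u[i]].round(3))
a=cv2.resize(t['im'][135:235,195:325],None,fx=4,fy=4,interpolation=2)
b=cv2.resize(s['im'][135:250,190:295],None,fx=400/115,fy=400/115,interpolation=2)[:, :280]
b=cv2.resize(s['im'][140:250,192:302],None,fx=400/110,fy=400/110,interpolation=2)
b=b[:,:280]
cv2.imwrite('pics/z0.png',np.hstack([a,b])[:,:,::-1])
E
```

```text
[[ 0.494  0.029  0.01 ]
 [ 0.513 -0.11   0.01 ]
 [ 0.405 -0.128  0.01 ]
 [ 0.382  0.013  0.01 ]]
[[ 0.449 -0.05   0.006]
 [ 0.6   -0.004  0.159]
 [ 0.516  0.103  0.046]
 [ 0.551 -0.17   0.007]
 [ 0.505 -0.236  0.017]]
[ 0.57591353 -0.01682566  0.15823557] 250
234 313 115 207
(np.int64(313), np.int64(115)) [ 0.749 -0.247  0.163]
(np.int64(240), np.int64(148)) [0.633 0.002 0.168]
(np.int64(243), np.int64(149)) [ 0.63  -0.008  0.163]
(np.int64(235), np.int64(151)) [0.621 0.018 0.179]
(np.int64(235), np.int64(152)) [0.619 0.019 0.171]
(np.int64(235), np.int64(153)) [0.622 0.021 0.134]
(np.int64(245), np.int64(153)) [ 0.615 -0.015  0.17 ]
(np.int64(243), np.int64(154)) [ 0.611 -0.009  0.174]
(np.int64(242), np.int64(155)) [ 0.608 -0.005  0.171]
(np.int64(241), np.int64(156)) [ 0.605 -0.002  0.172]
(np.int64(241), np.int64(157)) [ 0.603 -0.001  0.161]
(np.int64(242), np.int64(158)) [ 0.6   -0.004  0.159]
(np.int64(243), np.int64(159)) [ 0.596 -0.008  0.162]
(np.int64(244), np.int64(160)) [ 0.592 -0.012  0.165]
(np.int64(247), np.int64(161)) [ 0.589 -0.022  0.163]
(np.int64(241), np.int64(163)) [ 0.584 -0.001  0.155]
(np.int64(243), np.int64(164)) [ 0.58  -0.008  0.159]
(np.int64(245), np.int64(165)) [ 0.575 -0.015  0.165]
(np.int64(248), np.int64(166)) [ 0.574 -0.025  0.151]
(np.int64(244), np.int64(168)) [ 0.569 -0.011  0.138]
(np.int64(249), np.int64(169)) [ 0.564 -0.028  0.148]
(np.int64(252), np.int64(199)) [ 0.462 -0.039  0.14 ]
(np.int64(254), np.int64(201)) [ 0.454 -0.046  0.15 ]
(np.int64(254), np.int64(203)) [ 0.448 -0.046  0.141]
(np.int64(254), np.int64(205)) [ 0.441 -0.046  0.14 ]
```

View pics/z0.png

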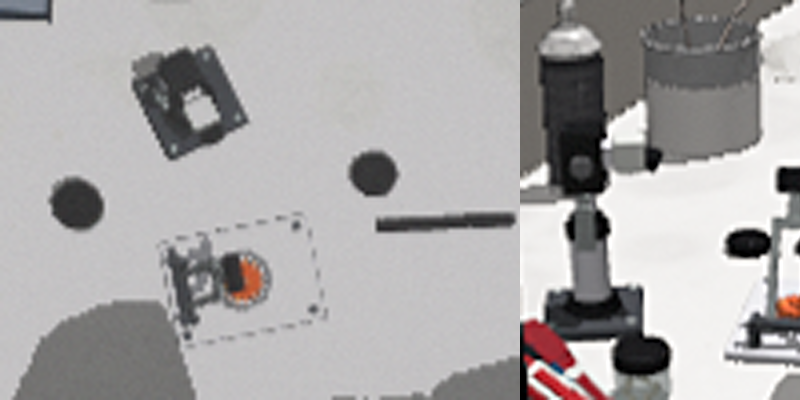

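Zoomed: the nest corners are at zoom px (165,243), (303,213), (326,317), (188,345), with the hinge at the left end and the raised black paddle at (232,272). The mast block is at (183,72), its white camera points down-right, and its keeper is on the left. I'll move the wrist above them for a second measurement.

```bash
python3 -m jog '{"hand":[1,1,1,1,1,1,1,1,1,1,1,1,1,1,1,1,1,1,1,1],"dp":[[0,0,-0.2],[0,0,-0.2],[0,0,-0.2],[0,0,-0.22],[0.45,-0.3,-0.22],[0.45,-0.3,-0.22],[0.45,-0.3,-0.22],[0.45,-0.3,-0.22],[0.45,-0.3,-0.22],[0.45,-0.3,-0.22],[0.45,-0.3,-0.22],[0.45,-0.3,-0.22],[0.45,-0.3,-0.22],[0.45,-0.3,-0.22],[0.45,-0.3,-0.22],[0.45,-0.3,-0.22],[0.45,-0.3,-0.22],[0.45,-0.3,-0.22],[0.45,-0.3,-0.22],[0.45,-0.3,-0.22]],"spin":[0,0,0,0,0.046,0.046,0.046,0.046,0.046,0.046,0.046,0.046,0.046,0.046,0.046,0.046,0.046,0.046,0.046,0.046]}'
python3 - <<'E'
from h import *
z=snap('wrist','w1'); o,d=ray(z,[[256,192]]); print(o,d); s=manip.get_state(); print(s['tcp_pos'],R.from_rotvec(s['orientation']).as_matrix().round(3))
E
```

```text
time_s: 1.77
tcp_pos: [0.4569, -0.1295, 0.3946]
orientation: [3.133, 0.229, -0.0]
ft_force: [-0.5, -0.0, 0.8]
width: 0.0006
finger_force: 0.0
[ 0.53990651 -0.116361    0.56027593] [[-0.31080827 -0.04516577 -0.94953464]]
[ 0.45699887 -0.12943058  0.39465694] [[ 0.989  0.146  0.   ]
 [ 0.146 -0.989 -0.   ]
 [ 0.     0.    -1.   ]]
```

View pics/w1.png

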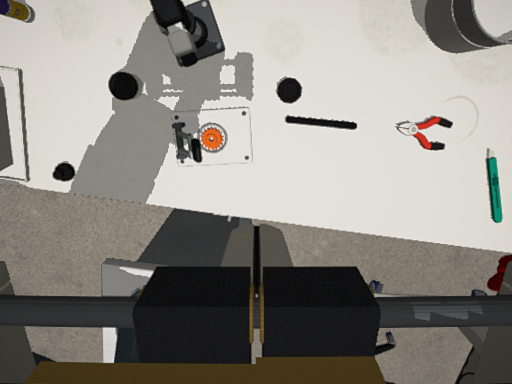

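The wrist view shows the nest at (213,138) with the orange gear at (212,137), the paddle at (196,150), and the mast head at (180,30), near the top edge. I'll refine by colour and depth, and crop.

```bash
python3 - <<'E'
from h import *
z=load('w1'); P=cloud(z); hsv=cv2.cvtColor(z['im'],cv2.COLOR_RGB2HSV)
m=(hsv[...,0]<18)&(hsv[...,1]>170)&(hsv[...,2]>120); m[:100]=0;m[165:]=0;m[:,:170]=0;m[:,250:]=0
v,u=np.where(m); print('gear px',u.mean(),v.mean(),'pos',plane(z,[[u.mean(),v.mean()]],.02), np.nanmedian(P[m],0))
box=(P[...,0]>.35)&(P[...,0]<.72)&(P[...,1]>-.2)&(P[...,1]<.12)
q=P[box&(P[...,2]>.10)&(P[...,0]<.52)]; print('paddle',len(q),np.nanmin(q,0),np.nanmax(q,0),q.mean(0))
q=P[box&(P[...,2]>.12)&(P[...,0]>.53)]; print('mast',len(q),q.min(0),q.max(0))
q=P[box&(P[...,2]>.166)&(P[...,2]<.19)&(P[...,0]>.53)].astype(np.float32)
print('blk top',len(q),np.median(q,0)); 
if len(q)>5: print(cv2.minAreaRect(q[:,:2]*1000))
t=load('top0')
print('top corners',plane(t,np.array([[165,243],[303,213],[326,317],[188,345]])/4+[195-.5+.125,135-.5+.125],.01).round(4))
a=cv2.resize(z['im'][0:180,110:290],None,fx=3.33,fy=3.33,interpolation=2); cv2.imwrite('pics/w1z.png',a[:,:,::-1])
E
```

```text
gear px 211.57971014492753 137.7753623188406 pos [[ 0.45180602 -0.04927556  0.02      ]] [ 0.45264278 -0.04955054  0.02006097]
paddle 42886 [ 0.4290858  -0.19979091  0.10011068] [ 0.50220979 -0.02237017  0.51230457] [ 0.48247174 -0.11829655  0.49132867]
mast 1716 [ 0.5586902  -0.03488736  0.12031718] [0.63664226 0.02113938 0.17519743]
blk top 623 [ 0.6141272  -0.00136791  0.17221484]
((615.9454345703125, -0.37439727783203125), (28.32378387451172, 30.336721420288086), 27.600366592407227)
top corners [[ 0.485   0.0253  0.01  ]
 [ 0.5134 -0.1036  0.01  ]
 [ 0.4163 -0.125   0.01  ]
 [ 0.3901  0.0031  0.01  ]]
```

View pics/w1z.png

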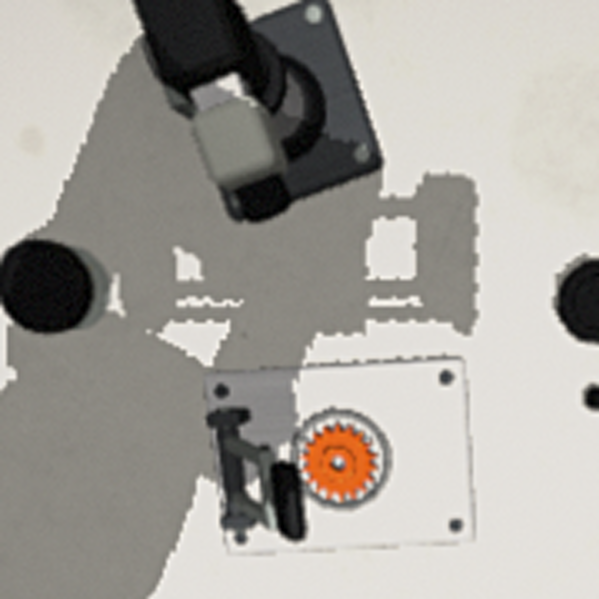

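The crop shows the nest corners at zoom (205,378), (463,357), (475,541), (228,553), the paddle at (287,500) and the hinge bar at (232,470). I'll work out the nest yaw and clamp angle.

```bash
python3 - <<'E'
from h import *
z=load('w1'); P=cloud(z)
c=plane(z,np.array([[205,378],[463,357],[475,541],[228,553]])/3.333+[109.65,-.35],.01); print(c.round(4),c.mean(0))
e=(c[0]-c[1]+c[3]-c[2]); yaw=np.arctan2(-e[0],e[1]); print('yaw',np.degrees(yaw))
yaw=np.radians(12); C=np.array([.4516,-.0497]); ex=np.array([np.cos(yaw),np.sin(yaw)]); ey=np.array([-ex[1],ex[0]])
for n in('w1','top0'):
    z=load(n);P=cloud(z); L=np.stack([(P[...,:2]-C)@ex,(P[...,:2]-C)@ey,P[...,2]],-1)
    m=(L[...,2]>.05)&(L[...,2]<.2)&(abs(L[...,0])<.04)&(abs(L[...,1])<.08); q=L[m]; print(n,len(q))
    for lo in np.arange(.05,.16,.01):
        k=q[(q[:,2]>=lo)&(q[:,2]<lo+.01)]
        if len(k): print(round(lo,2),len(k),k.min(0).round(3),k.max(0).round(3))
E
```

```text
[[ 0.4833  0.0274  0.01  ]
 [ 0.5138 -0.1066  0.01  ]
 [ 0.4166 -0.127   0.01  ]
 [ 0.3898  0.0084  0.01  ]] [ 0.45088035 -0.04944889  0.01      ]
yaw 11.996814610274601
w1 396
0.05 15 [-0.018  0.042  0.05 ] [0.018 0.049 0.059]
0.06 22 [-0.017  0.034  0.06 ] [0.017 0.044 0.069]
0.07 17 [-0.018  0.025  0.07 ] [0.017 0.04  0.08 ]
0.08 19 [-0.017  0.027  0.08 ] [0.017 0.034 0.09 ]
0.09 18 [-0.019  0.02   0.091] [0.017 0.03  0.099]
0.1 79 [-0.019  0.016  0.1  ] [0.017 0.026 0.11 ]
0.11 10 [-0.005  0.017  0.111] [0.005 0.02  0.118]
0.12 13 [-0.014  0.007  0.127] [0.016 0.014 0.13 ]
0.13 78 [-0.017 -0.001  0.13 ] [0.016 0.013 0.14 ]
0.14 125 [-0.016 -0.001  0.14 ] [0.015 0.008 0.144]
top0 97
0.05 3 [-0.013  0.045  0.056] [0.012 0.049 0.059]
0.06 7 [-0.018  0.041  0.06 ] [0.018 0.047 0.07 ]
0.07 6 [-0.016  0.035  0.071] [0.017 0.042 0.08 ]
0.08 5 [-0.018  0.032  0.081] [0.012 0.036 0.085]
0.09 6 [-0.016  0.027  0.093] [0.017 0.031 0.1  ]
0.1 22 [-0.018  0.019  0.101] [0.018 0.028 0.11 ]
0.11 4 [-0.005  0.019  0.11 ] [0.004 0.025 0.116]
0.12 8 [-0.014  0.014  0.122] [0.005 0.018 0.129]
0.13 17 [-0.016  0.002  0.131] [0.016 0.013 0.14 ]
0.14 18 [-0.013  0.001  0.14 ] [0.014 0.011 0.147]
0.15 1 [0.004 0.003 0.15 ] [0.004 0.003 0.15 ]
```

```bash
python3 -m jog '{"hand":[1,1,1,1,1,1,1,1,1,1,1,1,1,1],"dp":[[0.004,-0.162,0],[0.004,-0.162,0],[0.004,-0.162,0.02],[0.004,-0.162,0.07],[0.004,-0.162,0.12],[0.004,-0.162,0.17],[0.004,-0.162,0.22],[0.004,-0.162,0.26],[0.004,-0.162,0.3],[0.004,-0.162,0.32],[0.004,-0.162,0.333],[0.004,-0.162,0.333],[0.004,-0.162,0.333],[0.004,-0.162,0.333]],"spin":[-0.01,-0.01,-0.01,-0.01,-0.01,-0.01,-0.01,-0.01,-0.01,-0.01,-0.01,-0.01,-0.01,-0.01]}'
python3 - <<'E'
from h import *
z=snap('wrist','w2'); s=manip.get_state(); yaw=np.radians(12); d=s['tcp_pos'][:2]-[.4513,-.0497]; ex=np.array([np.cos(yaw),np.sin(yaw)]); ey=np.array([-ex[1],ex[0]])
print(d@ex,d@ey,s['tcp_pos'],s['ft_force'],R.from_rotvec(s['orientation']).as_matrix()[:2,1])
E
```

```text
time_s: 2.98
tcp_pos: [0.442, -0.0003, 0.1291]
orientation: [3.124, 0.329, 0.002]
ft_force: [-0.7, -0.1, -0.3]
width: 0.0001
finger_force: 0.0
0.0012401741748978435 0.05038228078842521 [ 4.42038008e-01 -1.60846218e-04  1.29195974e-01] [-0.51718179  0.19768783  0.25884263] [ 0.20869488 -0.97798067]
```

View pics/w2.png

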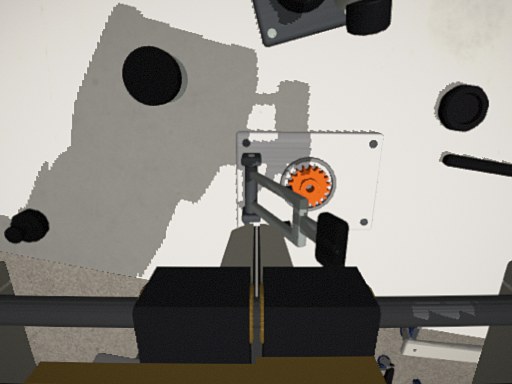

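The fingertips at (257,228) stand on the hinge side of the paddle at (332,240), lined up with it. Now the arc push.

```bash
python3 -m jog '{"hand":[1,1,1,1,1,1,1,1,1,1,1,1,1,1,1,1,1,1,1,1],"dp":[[0,0.015,0],[0,0.031,0],[0,0.041,0.003],[0,0.051,0.007],[0,0.062,0.014],[0,0.073,0.0235],[0,0.083,0.033],[0,0.092,0.044],[0,0.1,0.055],[0,0.106,0.067],[0,0.111,0.08],[0,0.115,0.093],[0,0.117,0.1],[0,0.119,0.106],[0,0.119,0.11],[0,0.119,0.113],[0,0.119,0.116],[0,0.119,0.118],[0,0.119,0.12],[0,0.119,0.12]],"spin":[0,0,0,0,0,0,0,0,0,0,0,0,0,0,0,0,0,0,0,0]}'
```

```text
time_s: 4.7
tcp_pos: [0.4616, -0.093, 0.0326]
orientation: [3.124, 0.33, 0.001]
ft_force: [-1.7, -0.1, 8.6]
width: 0.0005
finger_force: 4.1
```

```bash
python3 -m jog '{"hand":[1,1,1,1],"dp":[[0,0,0.001],[0,0,0.002],[0,0,0.002],[0,0,0.002]],"spin":[0,0,0,0]}'
python3 - <<'E'
from h import *
z=snap('wrist','w3')
E
```

```text
time_s: 5.03
tcp_pos: [0.4617, -0.093, 0.0319]
orientation: [3.124, 0.33, 0.002]
ft_force: [-6.1, 0.4, 20.2]
width: 0.0006
finger_force: 10.0
```

View pics/w3.png

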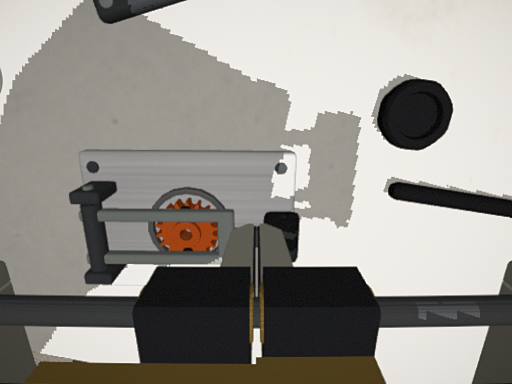

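The clamp arm lies flat over the gear at (187,235), and 20 N of push moved it only 0.7 mm, so it is down. Next I lift off and look at the mast head from close by.

```bash
python3 -m jog '{"hand":[1,1,1,1,1,1,-1,-1,-1,-1,-1,-1,-1,-1,-1,-1],"dp":[[0,0,-0.01],[0,0,-0.05],[0,0,-0.1],[0,0,-0.15],[0,0,-0.2],[0,0,-0.25],[0.02,-0.02,-0.3],[0.04,-0.05,-0.35],[0.068,-0.092,-0.372],[0.068,-0.092,-0.372],[0.068,-0.092,-0.372],[0.068,-0.092,-0.372],[0.068,-0.092,-0.372],[0.068,-0.092,-0.372],[0.068,-0.092,-0.372],[0.068,-0.092,-0.372]],"spin":[0,0,0,0,0,0,-0.02,-0.0433,-0.0433,-0.0433,-0.0433,-0.0433,-0.0433,-0.0433,-0.0433,-0.0433]}'
python3 - <<'E'
from h import *
z=snap('wrist','w4'); t=snap('top','top4'); s=manip.get_state(); print(s['tcp_pos'],R.from_rotvec(s['orientation']).as_matrix()[:2,:2])
P=cloud(z); box=(abs(P[...,0]-.61)<.08)&(abs(P[...,1])<.07)
q=P[box&(P[...,2]>.16)&(P[...,2]<.19)].astype(np.float32); print('top',len(q),np.median(q[:,2])); print(cv2.minAreaRect(q[:,:2]*1000))
m=box&(abs(P[...,2]-.171)<.006); v,u=np.where(m); print(u.min(),u.max(),v.min(),v.max())
E
```

```text
time_s: 6.42
tcp_pos: [0.4989, -0.0103, 0.3277]
orientation: [-3.051, -0.749, 0.001]
ft_force: [-0.6, 0.6, -0.2]
width: 0.0627
finger_force: 0.0
[ 0.49901143 -0.0100719   0.3279716 ] [[ 0.88609073  0.46351158]
 [ 0.46351163 -0.88609083]]
top 1595 0.17082673
((603.1664428710938, -6.707159042358398), (66.5309829711914, 29.397140502929688), 27.40415382385254)
287 317 47 82
```

View pics/w4.png

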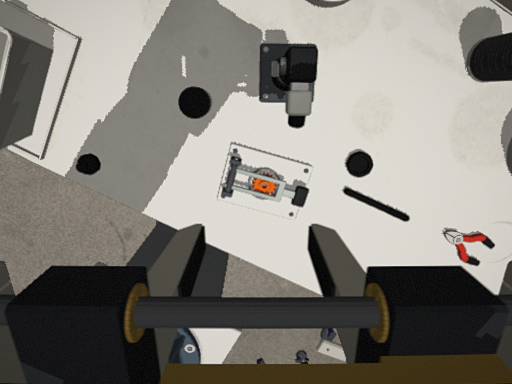

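The block top is at about (302,63), 171 mm high, with the mast camera at (299,97); the clamp is still down at (265,185). I'll get the block's top-face extents.

```bash
python3 - <<'E'
from h import *
yaw=np.radians(27.5); ex=np.array([np.cos(yaw),np.sin(yaw)]); ey=np.array([-ex[1],ex[0]])
for n in('w1','w4','top4'):
    z=load(n); P=cloud(z); m=(abs(P[...,0]-.61)<.08)&(abs(P[...,1])<.07)&(abs(P[...,2]-.1715)<(.006 if n!='top4' else .01))
    q=P[m]; a=q[:,:2]@ex; b=q[:,:2]@ey
    pa=np.percentile(a,[1,5,50,95,99]);pb=np.percentile(b,[1,5,50,95,99]); print(n,len(q),np.median(q[:,2]).round(4),pa.round(4),pb.round(4))
    c=(pa[0]+pa[-1])/2*ex+(pb[0]+pb[-1])/2*ey; print(c.round(4))
    print(cv2.minAreaRect((q[:,:2]*1000).astype(np.float32)))
s=manip.get_state(); T=s['tcp_pos']; M=R.from_rotvec(s['orientation']).as_matrix()
E
```

```text
w1 625 0.1722 [0.5323 0.5333 0.5435 0.5561 0.5589] [-0.2994 -0.2981 -0.2842 -0.272  -0.2701]
[ 0.6154 -0.0007]
((605.7032470703125, -5.816061019897461), (51.73331832885742, 30.25210952758789), 28.035110473632812)
w4 996 0.1722 [0.533  0.5345 0.5489 0.5633 0.5648] [-0.2985 -0.2965 -0.2837 -0.2713 -0.2703]
[0.6182 0.0012]
((618.3740234375, 1.1911468505859375), (32.142601013183594, 29.48822021484375), 27.67754364013672)
top4 12 0.1702 [0.5546 0.5548 0.5607 0.5642 0.5645] [-0.2981 -0.298  -0.2926 -0.286  -0.2846]
[ 6.309e-01 -1.000e-04]
((630.8604125976562, 0.26566123962402344), (8.462347984313965, 14.76755142211914), 20.289886474609375)
```

```bash
python3 -m jog '{"hand":[-1,-1,-1,-1,-1,-1,-1,-1,-1,-1,-1,-1,-1,-1,-1,-1,-1,-1,-1,-1],"dp":[[0.05,0.02,0],[0.1,0.04,0],[0.1386,0.0565,0],[0.1386,0.0565,0],[0.1386,0.0565,0],[0.1386,0.0565,0.04],[0.1386,0.0565,0.08],[0.1386,0.0565,0.12],[0.1386,0.0565,0.15],[0.1386,0.0565,0.17],[0.1386,0.0565,0.19],[0.1386,0.0565,0.205],[0.1386,0.0565,0.22],[0.1386,0.0565,0.23],[0.1386,0.0565,0.24],[0.1386,0.0565,0.247],[0.1386,0.0565,0.251],[0.1386,0.0565,0.251],[0.1386,0.0565,0.251],[0.1386,0.0565,0.251]],"spin":[0,0,0,0,0,0,0,0,0,0,0,0,0,0,0,0,0,0,0,0]}'
python3 - <<'E'
from h import *
z=snap('wrist','w5'); print(manip.get_state()['tcp_pos'])
E
```

```text
time_s: 8.18
tcp_pos: [0.6186, 0.0018, 0.1279]
orientation: [3.05, 0.751, 0.001]
ft_force: [-0.4, 0.5, -1.2]
width: 0.0932
finger_force: 0.0
[0.61864007 0.00176054 0.12795495]
```

View pics/w5.png

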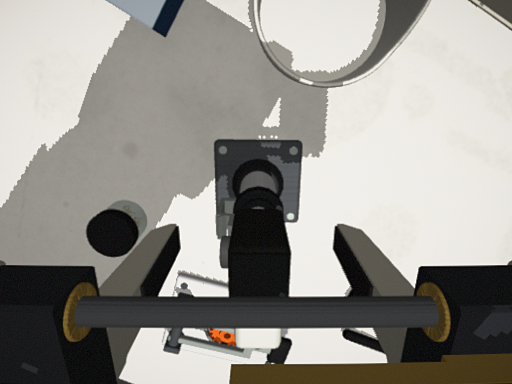

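The block at (260,250) sits midway between the fingertips at (172,228) and (343,228), with the button on the left at (225,250). Closing now.

```bash
python3 -m jog '{"hand":[1,1,1,1,1,1,1,1,1,1,1,1,1,1,1,1],"dp":[[0,0,0.002],[0,0,0.002],[0,0,0.002],[0,0,0.002],[0,0,0.002],[0,0,0.002],[0,0,0.002],[0,0,0.002],[0,0,0.002],[0,0,0.002],[0,0,0.002],[0,0,0.002],[0,0,0.002],[0,0,0.002],[0,0,0.002],[0,0,0.002]],"spin":[0,0,0,0,0,0,0,0,0,0,0,0,0,0,0,0]}'
```

```text
time_s: 9.57
tcp_pos: [0.6187, 0.0012, 0.1259]
orientation: [3.05, 0.75, 0.001]
ft_force: [2.0, -3.9, -0.3]
width: 0.0299
finger_force: 30.0
```

The opening is 30 mm, so the button is fully in. Pulling up to the first stop.

```bash
python3 -m jog '{"hand":[1,1,1,1,1,1,1,1,1,1,1,1,1,1],"dp":[[0,0,-0.004],[0,0,-0.008],[0,0,-0.014],[0,0,-0.02],[0,0,-0.026],[0,0,-0.032],[0,0,-0.038],[0,0,-0.044],[0,0,-0.05],[0,0,-0.056],[0,0,-0.06],[0,0,-0.065],[0,0,-0.07],[0,0,-0.07]],"spin":[0,0,0,0,0,0,0,0,0,0,0,0,0,0]}'
```

```text
time_s: 10.73
tcp_pos: [0.6186, 0.0013, 0.1822]
orientation: [3.05, 0.75, 0.001]
ft_force: [1.5, -4.7, -2.8]
width: 0.0301
finger_force: 30.0
```

```bash
python3 -m jog '{"hand":[1,1,1,1,1,1,1,1,1,1,1,1,1,1,1,1],"dp":[[0,0,-0.004],[0,0,-0.008],[0,0,-0.014],[0,0,-0.02],[0,0,-0.026],[0,0,-0.032],[0,0,-0.038],[0,0,-0.044],[0,0,-0.05],[0,0,-0.056],[0,0,-0.062],[0,0,-0.067],[0,0,-0.071],[0,0,-0.075],[0,0,-0.075],[0,0,-0.075]],"spin":[0,0,0,0,0,0,0,0,0,0,0,0,0,0,0,0]}'
```

```text
time_s: 12.07
tcp_pos: [0.6184, 0.0013, 0.241]
orientation: [3.05, 0.75, -0.001]
ft_force: [4.3, -4.9, -6.8]
width: 0.0302
finger_force: 29.9
```

```bash
python3 -m jog '{"hand":[1,1,1,1,1],"dp":[[0,0,-0.002],[0,0,-0.004],[0,0,-0.005],[0,0,-0.005],[0,0,-0.005]],"spin":[0,0,0,0,0]}'
```

```text
time_s: 12.48
tcp_pos: [0.6184, 0.0013, 0.2448]
orientation: [3.05, 0.75, -0.001]
ft_force: [4.9, -4.6, -7.0]
width: 0.0302
finger_force: 29.9
```

```bash
python3 -m jog '{"hand":[1,1,1,1],"dp":[[0,0,-0.001],[0,0,-0.002],[0,0,-0.002],[0,0,-0.002]],"spin":[0,0,0,0]}'; python3 -m jog '{"hand":[1,1,1],"dp":[[0,0,-0.001],[0,0,-0.001],[0,0,-0.001]],"spin":[0,0,0]}'
```

```text
time_s: 12.82
tcp_pos: [0.6184, 0.0013, 0.2461]
orientation: [3.05, 0.75, -0.001]
ft_force: [4.2, -5.2, -9.4]
width: 0.0299
finger_force: 29.9
time_s: 13.07
tcp_pos: [0.6182, 0.0012, 0.2463]
orientation: [3.05, 0.751, -0.002]
ft_force: [5.6, -4.6, -12.8]
width: 0.0297
finger_force: 29.9
```

The force rose to 12.8 N at 120.4 mm of travel, so this is the second stop. I'll check for slip and that the scene is undisturbed.

```bash
python3 - <<'E'
from h import *
w=snap('wrist','w6'); s=snap('scene','scene6'); P=cloud(w)
m=(abs(P[...,0]-.61)<.03)&(abs(P[...,1])<.03)&(P[...,2]>.26)&(P[...,2]<.31); print('top z',np.percentile(P[m][:,2],[5,50,95]))
print(manip.get_state()['ft_force'])
b=cv2.resize(s['im'][115:250,190:310],None,fx=3.5,fy=3.5,interpolation=2)[:384]
cv2.imwrite('pics/c6.png',np.hstack([w['im'][:,100:450],b])[:,:,::-1])
E
```

```text
top z [0.26508458 0.28979703 0.30386839]
[  5.88562486  -5.02375459 -12.98739626]
```

View pics/c6.png

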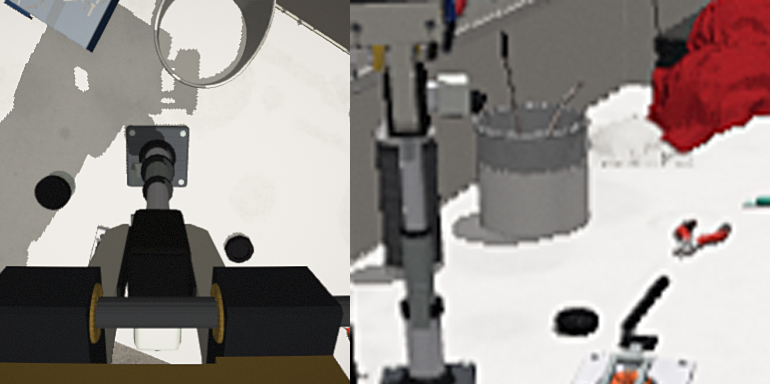

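The block top is near 0.290 m, about 120 mm above its closed height, and both mast sections show. In the scene crop the clamp is folded over the orange gear at (635,375), and the cap at (575,322) hasn't moved. Handing in.

```bash
python3 -c "
from rig import manip
print(manip.job_done())"
```

```text
the job is handed in; nothing more can be done
None
```

The clamp is folded fully down on the seated gear, and the mast is held at its second stop, with the head 120 mm up and both sections out; the job was handed in at about 13 s, and no verdict came back.

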